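# Clamp the lamp bracket and hold its hidden pivot bolt

### The arm

A 7-joint arm with a two-finger parallel gripper is mounted at the origin on the work surface. World frame = base frame: x ahead of the robot, y to its left, z up, the work surface at z = 0. Lengths are in m, angles in degrees, forces in N, time in s.
With the tool pointing down it reaches from about 0.35 to 0.9 m from the base axis. Payload 19.9 kg.
Tool frame: the origin (TCP) lies at the very end of the fingers, on their centre line; the grasp point (between the pads) lies 19 mm behind it; z points along the fingers, y is the line along which they close (so a half turn about z gives the same grasp; the last joint's range is limited). The gripper opens to 85 mm and grips with 20 to 120 N. Pads are 22 mm wide; open, the fingers measure 114 mm over their backs; the gripper's body (76 mm by 85 mm) begins 54 mm behind the grasp point. The pads swing forward as they close: fully open they stand 13 mm farther back than shut.
Start: joints at [65.861, 23.915, -0.59, 92.452, 0.269, 63.638, -3.037], TCP at [0.232, -0.58, 0.204] pointing down, gripper open.
Joint ranges: [-161.28, 161.28], [-22.2, 115.67], [-73.04, 71.86], [3.21, 147.25], [-68.34, 248.33], [10.77, 114.83], [-161.83, 161.83]. Speed limits (degrees/s): [108.29, 108.29, 136.94, 136.94, 172.46, 172.46, 172.46].

### API

Orientations are given as [roll, pitch, yaw] about the fixed x, y, z axes, in that order (R = Rz(yaw) Ry(pitch) Rx(roll)).
In Python, from station import get_obs, read_camera, sign_off gives the robot as it stands. The module is installed in compiled form; this text tells all that it offers.
- The arm moves only by the tool carry_out, never from a script. Its argument "commands" is a list of rows, each a list of 7 numbers: the shift along the tool's x, y, z each as a share of 0.3 m, from -1 to 1, then the turn, a rotation vector about the tool's x, y, z each as a share of pi/4 rad, from -1 to 1, then the closure, from 0 (fully open) to 1 (shut). In form: [[dx, dy, dz, wx, wy, wz, fingers], ...]. A call has 1 to 8 rows; each row shifts and turns the commanded pose from where the row before left it, along the tool's axes as they then stand; what a row does not reach is not made up. A row lasts 1/8 s, in which the tool goes at most 62.5 mm and 10.7 degrees, less where a joint would pass 70% of its speed; a pose out of reach is approached as far as the arm can. A call with a number of a shift or a turn outside -1 to 1 is refused whole. A call with a gripper value outside its range is refused whole. The fingers move at their own pace and stop on an object; the grip force is fixed at half the most. Time passes only in rows, so rows that do not move let the fingers close. It gives the time, the measured TCP pose, the force, the opening and the grip force at its end, in the units of the state.
- get_obs(): the state, without advancing time (a new reading comes with each control period).
- read_camera(name): name is "scene" or "top" or "wrist"; returns a dict with "img" (480x640x3 uint8, red, green, blue), "fovy" (degrees; the focal length in pixels is half the picture's height over the tangent of half this angle, whatever the lens; pixels are square), "cx", "cy" (the principal point, pixels), "k1" (the pictures are not rectified: a ray, as slopes to the right and down, at radius r is drawn at 1 + k1 r^2 times it, then the intrinsics apply), "rvec" (rotation vector, rad) and "tvec" (3), from world to camera coordinates, as OpenCV has them; the wrist camera has in their place "tool_from_camera" (4x4, takes a point from camera to tool coordinates, whose origin is the TCP and whose axes are the flange's). Camera axes: x right, y down, z forward; pixel columns grow to the right and rows downward; lengths in m; the calibration is good to about 2 mm. A picture is of the moment at which its call begins: read the wrist's pose just before it. There is no depth.
- sign_off(): hands the job in; it is judged then, once.
The state is a dict: "t": time; "joint_positions": joint angles; "qvel": joint speeds; "tau": joint torques, N m; "tool_pos": TCP position; "tool_rot": TCP orientation; "force": force on the tool from outside, world axes, zero at the start; "torque": the same for the moment, N m; "grip_width": opening from 0.0 (shut) to 1.0 (fully open); "grip_force": force on a finger pad.
Only numpy, scipy, OpenCV 4.12 (cv2) and the standard library are available. Lean on these libraries where they do the work, as an engineer would, in place of code of your own. Each camera call takes 0.05 s, during which the arm holds its last target. There are 200 camera calls.

### The job

The arm of the little work lamp keeps slowly sinking because its pivot bolt turns. Take the red knob and wind the clamp's crank clockwise (seen from above) until its pad presses tightly on the wooden foot of the lamp bracket; then reach down into the narrow slot behind the bracket's front cheek, grip the hidden square brass bolt head and hold it from turning, so that the lamp arm stands still while I see to the wing nut. Do not touch the lamp arm, shove the bracket or disturb the other things on the table, and finish still gripping the bolt head: do not let go.

Things in the scene. Friction and masses are not known exactly. Their poses are not given: they have to be found in the camera images.
- clamp: blue screw hold-down clamp, fixed to the table: a post and an arm (50 to 74 mm above the table) carrying a vertical screw. Origin on the table, on the screw's axis; the post stands 70 mm from it on the -y side (own frame); the bracket's foot lies under the screw, coming from the +y side.
- crank (a joint): angle of the clamp's crank, rad, grows clockwise seen from above. Right-hand screw, 8 mm of descent a turn: the pad touches the bracket's foot at about 9.4, is tight at 9.8 and stops hard at 10.25 (1 mm farther). Stays where it is left; starts between 3.6 and 6.0. Turning takes about 3 N at the knob.
- knob_grip (a point): point on the axis of the crank's upright red knob, 26 mm above the knob's foot and 18 mm below its top. The knob is a cylinder 18 mm across and 44 mm tall that spins freely on its crank, so a gripper of constant orientation can lead it round. Below it is the crank bar, its top 26 mm below this point. Knob and crank go down with the screw, 8 mm a turn.
- crank_hub (a point): point on the screw's vertical axis at the same height as knob_grip; the knob circles it at 45 mm radius. When tight, the knob points away from the bracket.
- pad_face (a point): centre of the underside of the round steel pad, 32 mm across, at the lower end of the screw; it touches the bracket's foot at 20 mm above the table.
- bracket: lamp bracket, 0.9 kg, loose on the table until clamped: a wooden foot 20 mm thick whose tongue runs 170 mm to -y under the clamp's pad, and two upright green cheeks 60 mm wide (along y) and 10 mm thick, their tops 145 mm above the table. Origin on the underside, midway between the cheeks. The slot between them is 50 mm wide (x from -25 to +25 mm), runs along y and is open at the top and at both ends; the front cheek is at +x.
- bolt_head: square brass bolt head in the slot, 22 by 22 mm across flats and 20 mm long along the bolt. Origin at its centre, which in the bracket's frame is at x = 12 mm, 115 mm above the underside, 30 mm below the cheeks' tops; it stands off 3 mm (a washer) from the front cheek and ends 2 mm short of the slot's midplane. Own x is the bolt's axis, own y and z are square to the flats; at joint pivot = 0 the y flats are upright. A pinch along y from above holds it.
- pivot (a joint): angle of bolt and lamp arm about the bolt's axis, rad: 0 is arm level, positive is sunk (arm points along the bracket's +y and dips). Starts between -0.22 and 0.1 and creeps up by about 0.013 a second through a stiff grease joint; it can be turned either way slowly against about 5 N m s/rad, with no spring.
- lamp_arm: aluminium arm with a white lamp, 10 by 16 mm, along the outside (+x) of the front cheek, turning rigidly with the bolt: from 20 mm behind the bolt to 209 mm beyond it along +y. Origin on the bolt's axis at the slot's midplane. Not to be touched.
- sketchbook: kraft-covered sketchbook lying flat, 105 by 148 by 14 mm; origin at the centre of its underside. Bystander.
- tin: round steel tin, 88 mm across, 42 mm tall; origin at the centre of its underside. Bystander.
- jar: blue ceramic jar with brushes, 66 mm across, jar 95 mm tall, brushes to 180 mm; origin at the centre of its underside. Bystander.
Things that resemble listed ones, but are neither listed nor needed, are in the scene too. What is meant by the clamp is not pink, and is the larger of those in its own colour.

How it is judged:
By the outcome, as a careful person would: the job done as asked, in the order asked, and still so for the second after the job is handed in, while the arm keeps its last pose, push and grip.
It also fails if it takes over 51 s, if anything falls off the work surface, if the arm or the gripper's body presses on something with over 40 N, if the wrist force passes 120 N, or if a joint passes its speed limit or range.

## Working session

There is one attempt and no reset: what is moved stays moved. The work goes in short steps, Python scripts to look and compute and a tool call to move; the robot and the scene stay as the last step left them, time stands still between calls to the robot, and variables do not carry over. Pictures are saved under pics/ and viewed, at most 12 in all, crops included, and the job is handed in when it is done.

Besides the shell and the picture viewer there is one more tool, called after "Emit:" as a command line: name --pt "numbers of a row" for each row, then --argument value for the rest. carry_out: Moves the arm, as the interface text tells. Shift numbers are shares of 0.3 m and turn numbers shares of pi/4 rad, none past 1 either way. Its arguments: {"type":"object","properties":{"commands":{"type":"array","items":{"type":"array","items":{"type":"number","minimum":-1,"maximum":1}}}},"required":["commands"]}

```bash
mkdir -p pics; cat > h.py <<'E'
import numpy as np, cv2
from station import get_obs, read_camera
from scipy.spatial.transform import Rotation as R
def K(c):
    f=240/np.tan(np.radians(c['fovy'])/2); return np.array([[f,0,c['cx']],[0,f,c['cy']],[0,0,1.]]), np.array([c['k1'],0,0,0.])
def pose(c,o=None):
    if 'rvec' in c: return R.from_rotvec(np.ravel(c['rvec'])).as_matrix(), np.ravel(c['tvec'])
    T=np.eye(4);T[:3,:3]=R.from_euler('xyz',o['tool_rot'],degrees=True).as_matrix();T[:3,3]=o['tool_pos']
    M=np.linalg.inv(T@np.array(c['tool_from_camera'])); return M[:3,:3],M[:3,3]
def ray(c,uv,o=None):
    k,d=K(c);Rm,t=pose(c,o)
    n=cv2.undistortPoints(np.array([[uv]],float),k,d).ravel()
    v=Rm.T@np.array([n[0],n[1],1]); return -Rm.T@t, v/np.linalg.norm(v)
def atz(c,uv,z,o=None):
    p,v=ray(c,uv,o); return p+v*(z-p[2])/v[2]
def tri(rs):
    A=0;b=0
    for p,v in rs:
        P=np.eye(3)-np.outer(v,v);A=A+P;b=b+P@p
    x=np.linalg.solve(A,b); return x,[np.linalg.norm((np.eye(3)-np.outer(v,v))@(x-p)) for p,v in rs]
def proj(c,X,o=None):
    k,d=K(c);Rm,t=pose(c,o); return cv2.projectPoints(np.atleast_2d(np.array(X,float)),cv2.Rodrigues(Rm)[0],t,k,d)[0].reshape(-1,2)
def save(c,n,crop=None,s=1):
    i=c['img'][...,::-1]
    if crop: a,b,e,f=crop; i=i[b:f,a:e]
    cv2.imwrite('pics/'+n,cv2.resize(i,None,fx=s,fy=s,interpolation=cv2.INTER_CUBIC))
E
python3 - <<'E'
from h import *
import pickle
o=get_obs();print(o)
for n in('scene','top'):
    c=read_camera(n);save(c,n+'0.png',None,1.25);pickle.dump(c,open(n+'.pkl','wb'));Rm,t=pose(c);print(n,c['fovy'],-Rm.T@t,c['k1'])
E
```

```text
{'t': 0.0, 'joint_positions': array([65.86127661, 23.94747095, -0.59093761, 92.48348706,  0.26846614,
       63.63794443, -3.03569674]), 'qvel': array([-0.05888427,  0.02481228,  0.0458958 , -0.01893781, -0.04179582,
       -0.03037762,  0.02879875]), 'tau': array([ 1.00675181e-03, -8.64449286e+01,  6.79381695e-01, -4.34898627e+01,
        1.90595939e-02,  7.42183911e-03, -2.90565447e-05]), 'tool_pos': array([ 0.23157413, -0.58012674,  0.20318137]), 'tool_rot': array([-1.79932601e+02,  4.12415088e-03,  2.17625947e+01]), 'force': array([ 0.14811176, -0.33225547, -0.50530877]), 'torque': array([ 0.01990328, -0.00183017,  0.03357675]), 'grip_force': 0.0, 'grip_width': 0.9964386150436182}
scene 51.11026814876588 [1.27791362 0.04659702 0.81933099] -0.11576509343441663
top 48.427385988703165 [ 0.56177404 -0.14615132  1.04704917] -0.1414667601696617
```

View pics/scene0.png

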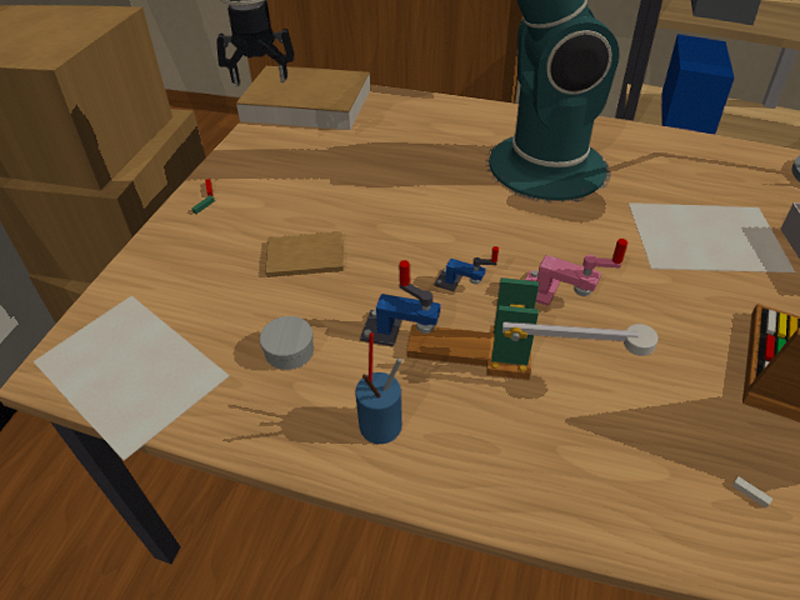

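View pics/top0.png

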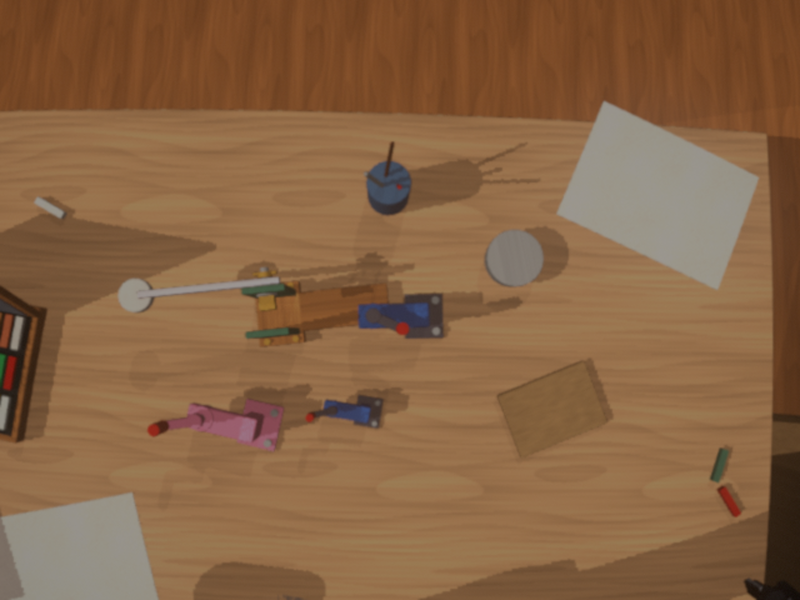

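The red knobs that could be confused, in scene picture pixels, are (405,273) on the large blue clamp, (495,255) on the small blue one and (620,250) on the pink one; there is also a loose red stick at (209,187). I choose (405,273), because the large blue clamp is the one whose arm covers the bracket's tongue. Next, a close crop to check.

```bash
python3 - <<'E'
from h import *
import pickle
s=pickle.load(open('scene.pkl','rb'));t=pickle.load(open('top.pkl','rb'))
a=cv2.resize(s['img'][195:315,280:440],None,fx=5,fy=5,interpolation=cv2.INTER_CUBIC)[:,:,::-1]
cv2.imwrite('pics/crop_s.png',a)
b=cv2.resize(t['img'][190:310,190:370],None,fx=4.4,fy=4.4,interpolation=cv2.INTER_CUBIC)[:,:,::-1]
cv2.imwrite('pics/crop_t.png',b)
E
```

```text
(no output)
```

View pics/crop_s.png

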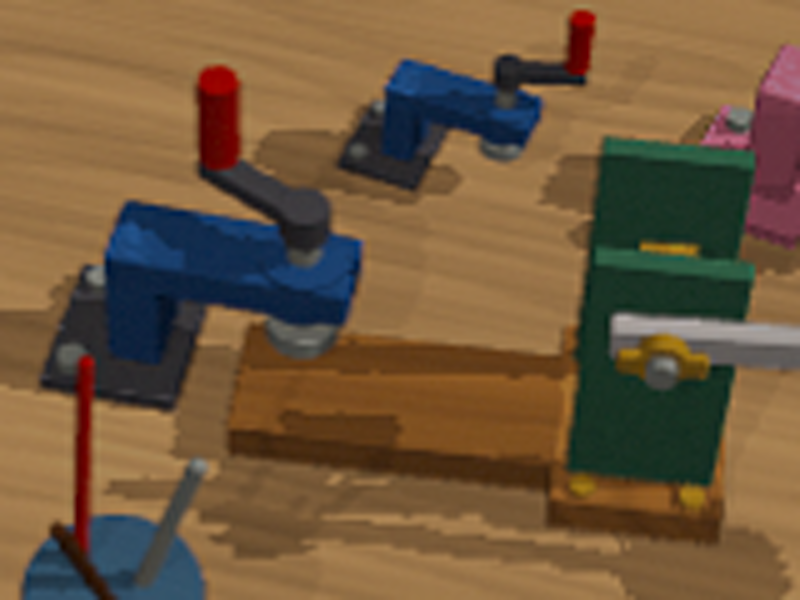

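View pics/crop_t.png

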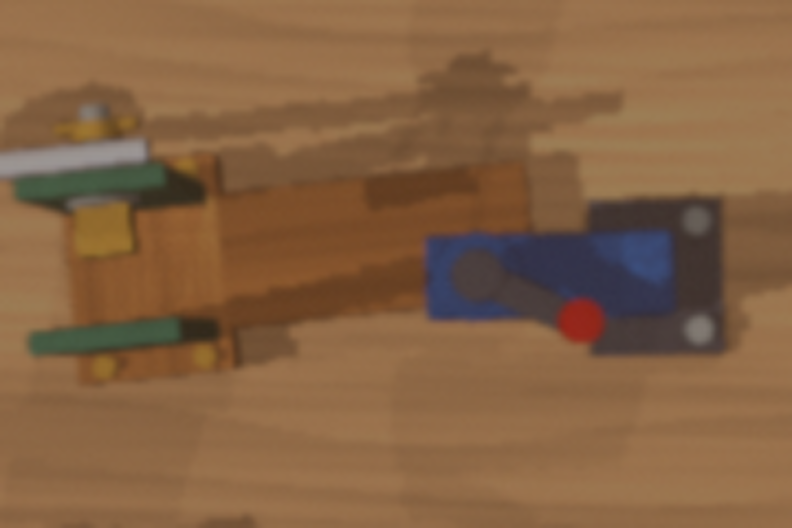

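The crops confirm the choice: in the scene crop the larger blue clamp's knob is at (219,77)–(220,163) and its hub at (305,205). In the top crop the knob top is at (581,321), the hub at (481,274) and the brass head at (104,230). Now I fit the poses.

```bash
cat > fit.py <<'E'
from h import *
import pickle
from scipy.optimize import least_squares
s=pickle.load(open('scene.pkl','rb'));t=pickle.load(open('top.pkl','rb'))
S=lambda u,v:(279.6+u/5,194.6+v/5); T=lambda u,v:(189.6+u/4.4,189.6+v/4.4)
print('knobtop',tri([ray(s,S(219,77)),ray(t,T(581,321))]))
print('hubtop',tri([ray(s,S(305,202)),ray(t,T(481,274))]))
obs=[(t,T(15,182),(35,30,145)),(t,T(165,168),(35,-30,145)),(t,T(20,202),(25,30,145)),(t,T(165,188),(25,-30,145)),
(t,T(28,335),(-25,30,145)),(t,T(180,320),(-25,-30,145)),(t,T(30,355),(-35,30,145)),(t,T(180,340),(-35,-30,145)),
(s,S(597,262),(35,-30,145)),(s,S(752,280),(35,30,145)),(s,S(597,248),(25,-30,145)),(s,S(755,265),(25,30,145)),(s,S(605,140),(-35,-30,145)),(s,S(755,152),(-35,30,145)),
(s,S(570,474),(35,-30,20)),(s,S(715,485),(35,30,20))]
def W(p,q):
    c,n=np.cos(p[2]),np.sin(p[2]);q=np.array(q)/1000
    return np.array([p[0]+c*q[0]-n*q[1],p[1]+n*q[0]+c*q[1],q[2]])
f=lambda p:np.concatenate([proj(c,W(p,q))[0]-u for c,u,q in obs])
r=least_squares(f,[.65,.03,0.1],loss='soft_l1');p=r.x
print('bracket',p[:2],np.degrees(p[2]));print(f(p).reshape(-1,2).round(1).tolist())
print('bolt',W(p,(12,0,115)))
# clamp: base bolts / arm
for u in [(696,220),(699,329)]: print('basebolt',atz(t,T(*u),.01))
print('arm end corners',[atz(t,T(*u),.074).round(4).tolist() for u in[(427,236),(427,318),(672,231),(672,316)]])
print('tongue end',[atz(t,T(*u),.02).round(4).tolist() for u in[(529,160),(410,316)]],'tongue exp',W(p,(0,-170,20)))
for n,(u,z) in {'jar':((0,0),0)}.items(): pass
print('jar',atz(t,(389/1.25,180/1.25),.09),'tin',atz(t,(514/1.25,257/1.25),.04))
E
python3 fit.py
```

```text
knobtop (array([ 0.57033775, -0.17408195,  0.14547559]), [np.float64(0.00033767050184699233), np.float64(0.00033767050184705093)])
hubtop (array([ 0.58826815, -0.13392435,  0.10331751]), [np.float64(0.0004752176799737607), np.float64(0.0004752176799736998)])
bracket [0.58881649 0.01315036] 7.768868881058352
[[-0.7, -1.2], [0.1, -1.8], [-1.3, 0.1], [0.6, -0.5], [-0.4, -0.8], [0.1, -1.1], [-0.3, 0.5], [0.7, 0.2], [-0.5, -0.5], [1.1, -0.7], [-0.2, -1.6], [0.5, -1.6], [-0.2, -1.9], [0.7, -1.2], [-1.0, -0.5], [-0.3, 0.6]]
bolt [0.60070635 0.01477249 0.115     ]
basebolt [ 0.61753967 -0.22767313  0.01      ]
basebolt [ 0.56937864 -0.2301273   0.01      ]
arm end corners [[0.6043, -0.1112, 0.074], [0.5704, -0.1122, 0.074], [0.6092, -0.2128, 0.074], [0.574, -0.2136, 0.074]]
tongue end [[0.6413, -0.1529, 0.02], [0.5715, -0.1029, 0.02]] tongue exp [ 0.61179662 -0.15528928  0.02      ]
jar [ 0.78600033 -0.15077555  0.09      ] tin [ 0.68436446 -0.3455851   0.04      ]
```

Emit:
carry_out --pt "0 0 0 0 0 0.155 0" --pt "0 0 0 0 0 0.155 0" --pt "0.13 -0.119 0 0 0 0 0" --pt "0.13 -0.119 0 0 0 0 0" --pt "0.13 -0.119 0 0 0 0 0" --pt "0.13 -0.119 0 0 0 0 0" --pt "0.13 -0.119 0 0 0 0 0" --pt "0.13 -0.119 0 0 0 0 0"

```text
t: 1.1
tool_pos: [0.4352, -0.3349, 0.2036]
tool_rot: [-180.0, 0.0, 7.8]
force: [1.2, -0.4, -0.5]
grip_width: 0.998
grip_force: 0.0
```

```bash
cat > go.py <<'E'
import sys
from h import *
def go(pos,rpy):
    o=get_obs();A=R.from_euler('xyz',o['tool_rot'],degrees=True);B=R.from_euler('xyz',rpy,degrees=True)
    print('tool',np.round(o['tool_pos'],4),np.round(o['tool_rot'],2),'t',round(o['t'],2),'F',np.round(o['force'],1))
    print('shift',np.round(A.inv().apply(np.array(pos)-o['tool_pos'])/.3,4),'turn',np.round((A.inv()*B).as_rotvec()/(np.pi/4),4))
if __name__=='__main__':
    a=[float(v) for v in sys.argv[1:]];go(a[:3],a[3:])
E
python3 go.py .5703 -.174 .19 180 0 7.8
```

```text
tool [ 0.4352 -0.3349  0.2036] [-1.7999e+02  1.0000e-02  7.8100e+00] t 1.1 F [ 1.2 -0.4 -0.5]
shift [ 0.519  -0.4702  0.0455] turn [-0.0003  0.0003  0.0002]
```

Emit:
carry_out --pt "0.13 -0.1175 0 0 0 0 0" --pt "0.13 -0.1175 0 0 0 0 0" --pt "0.13 -0.1175 0 0 0 0 0" --pt "0.129 -0.1175 0 0 0 0 0" --pt "0 0 0 0 0 0 0"

```text
t: 1.72
tool_pos: [0.5713, -0.1713, 0.2032]
tool_rot: [-179.9, -0.0, 8.1]
force: [-0.6, -0.3, 0.1]
grip_width: 1.001
grip_force: 0.0
```

```bash
python3 - <<'E'
from h import *
import pickle
o=get_obs();c=read_camera('wrist');print(o['tool_pos'],o['tool_rot'],c['fovy'])
pickle.dump((o,c),open('w1.pkl','wb'))
i=c['img'].astype(int);m=((i[...,0]>110)&(i[...,1]<50)&(i[...,2]<50)).astype(np.uint8)
n,l,st,ce=cv2.connectedComponentsWithStats(m)
for k in range(1,n):
    if st[k,4]>60: print(st[k],ce[k])
print('predict knob top,foot,hub',proj(c,[[.5703,-.1741,.1455],[.5703,-.1741,.1015],[.5883,-.1339,.103]],o))
save(c,'w1.png')
E
```

```text
[ 0.57133963 -0.17129637  0.20321253] [-1.79894874e+02 -3.45622412e-03  8.14711317e+00] 59.204166128663466
[317 221  29  43 863] [329.50637312 244.66164542]
predict knob top,foot,hub [[327.23992006 248.98886728]
 [326.73634084 229.86765483]
 [269.2264553  195.16465641]]
```

View pics/w1.png

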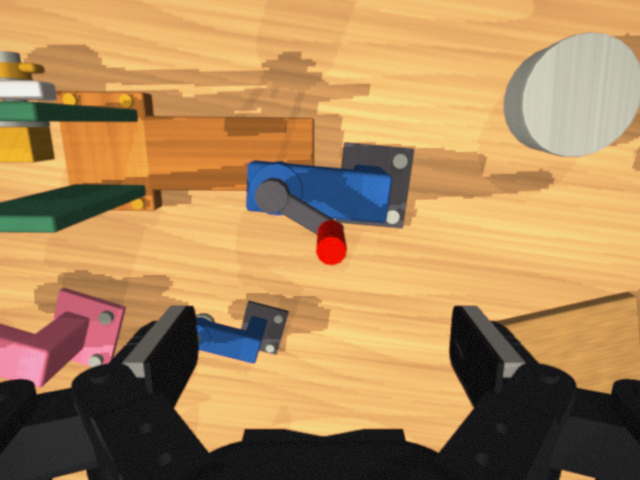

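```bash
python3 go.py .5703 -.175 .1105 180 0 7.8
```

```text
tool [ 0.5701 -0.1738  0.2032] [-1.7995e+02  4.0000e-02  7.9800e+00] t 1.77 F [-0.7 -0.1  0.2]
shift [0.0005 0.0043 0.309 ] turn [-0.0011  0.0009  0.0041]
```

Emit:
carry_out --pt "0 0.004 0.1 0 0 0 0" --pt "0 0 0.1 0 0 0 0" --pt "0 0 0.08 0 0 0 0" --pt "0 0 0.029 0 0 0 0" --pt "0 0 0 0 0 0 1" --pt "0 0 0 0 0 0 1" --pt "0 0 0 0 0 0 1" --pt "0 0 0 0 0 0 1"

```text
t: 2.78
tool_pos: [0.5701, -0.1764, 0.1117]
tool_rot: [-180.0, -0.1, 7.8]
force: [-1.9, 4.3, 12.4]
grip_width: 0.169
grip_force: 58.4
```

Emit:
carry_out --pt "0 0 0 0 0 0 1" --pt "0 0 0 0 0 0 1"

```text
t: 3.02
tool_pos: [0.5702, -0.1763, 0.1119]
tool_rot: [-180.0, -0.1, 7.8]
force: [-1.5, 2.4, 7.6]
grip_width: 0.166
grip_force: 58.5
```

```bash
cat > circ.py <<'E'
import sys,numpy as np
from h import get_obs
hx,hy,r,n,step=[float(v) for v in sys.argv[1:6]]
o=get_obs();x,y,z=o['tool_pos'];a=np.degrees(np.arctan2(y-hy,x-hx))
print('az',a.round(1),'r',np.hypot(x-hx,y-hy).round(4),'z',z.round(4),'yaw',o['tool_rot'],'F',np.round(o['force'],1),'t',o['t'])
A=[a]+[a-step*(k+1) for k in range(int(n))];c,s=np.cos(np.radians(7.8)),np.sin(np.radians(7.8))
p=np.array([x,y])
for k in A[1:]:
    q=np.array([hx,hy])+r*np.array([np.cos(np.radians(k)),np.sin(np.radians(k))]);d=(q-p)/.3;p=q
    print(f'[{c*d[0]+s*d[1]:.3f}, {s*d[0]-c*d[1]:.3f}, {step/360*.008/.3:.4f}, 0, 0, 0, 1],',end=' ')
E
python3 circ.py .5883 -.1353 .045 8 10
```

```text
az -113.8 r 0.0448 z 0.1119 yaw [-1.79993805e+02 -6.37220882e-02  7.84263526e+00] F [-1.5  2.4  7.6] t 3.025
[-0.021, -0.015, 0.0007, 0, 0, 0, 1], [-0.018, -0.019, 0.0007, 0, 0, 0, 1], [-0.014, -0.022, 0.0007, 0, 0, 0, 1], [-0.010, -0.024, 0.0007, 0, 0, 0, 1], [-0.006, -0.025, 0.0007, 0, 0, 0, 1], [-0.002, -0.026, 0.0007, 0, 0, 0, 1], [0.003, -0.026, 0.0007, 0, 0, 0, 1], [0.007, -0.025, 0.0007, 0, 0, 0, 1],
```

Emit:
carry_out --pt "-0.021 -0.015 0.0007 0 0 0 1" --pt "-0.018 -0.019 0.0007 0 0 0 1" --pt "-0.014 -0.022 0.0007 0 0 0 1" --pt "-0.01 -0.024 0.0007 0 0 0 1" --pt "-0.006 -0.025 0.0007 0 0 0 1" --pt "-0.002 -0.026 0.0007 0 0 0 1" --pt "0.003 -0.026 0.0007 0 0 0 1" --pt "0.007 -0.025 0.0007 0 0 0 1"

```text
t: 4.03
tool_pos: [0.5437, -0.1256, 0.1101]
tool_rot: [180.0, 0.0, 7.8]
force: [-7.0, -1.3, 12.3]
grip_width: 0.163
grip_force: 59.3
```

```bash
python3 circ.py .5883 -.1353 .045 8 10
```

```text
az 167.7 r 0.0457 z 0.1101 yaw [1.79955101e+02 3.31219264e-02 7.77559680e+00] F [-7.  -1.3 12.3] t 4.025
[0.013, -0.023, 0.0007, 0, 0, 0, 1], [0.015, -0.021, 0.0007, 0, 0, 0, 1], [0.019, -0.018, 0.0007, 0, 0, 0, 1], [0.021, -0.015, 0.0007, 0, 0, 0, 1], [0.024, -0.011, 0.0007, 0, 0, 0, 1], [0.025, -0.007, 0.0007, 0, 0, 0, 1], [0.026, -0.002, 0.0007, 0, 0, 0, 1], [0.026, 0.002, 0.0007, 0, 0, 0, 1],
```

Emit:
carry_out --pt "0.012 -0.023 0.0007 0 0 0 1" --pt "0.015 -0.021 0.0007 0 0 0 1" --pt "0.019 -0.018 0.0007 0 0 0 1" --pt "0.021 -0.015 0.0007 0 0 0 1" --pt "0.024 -0.011 0.0007 0 0 0 1" --pt "0.025 -0.007 0.0007 0 0 0 1" --pt "0.026 -0.002 0.0007 0 0 0 1" --pt "0.026 0.002 0.0007 0 0 0 1"

```text
t: 5.03
tool_pos: [0.5905, -0.0895, 0.1084]
tool_rot: [-180.0, -0.0, 7.8]
force: [-3.0, 0.3, 7.9]
grip_width: 0.166
grip_force: 58.9
```

```bash
python3 circ.py .5883 -.1353 .045 8 10
```

```text
az 87.2 r 0.0459 z 0.1084 yaw [-1.79985691e+02 -2.24508787e-02  7.84447753e+00] F [-3.   0.3  7.9] t 5.025
[0.025, 0.010, 0.0007, 0, 0, 0, 1], [0.024, 0.011, 0.0007, 0, 0, 0, 1], [0.021, 0.015, 0.0007, 0, 0, 0, 1], [0.018, 0.019, 0.0007, 0, 0, 0, 1], [0.015, 0.022, 0.0007, 0, 0, 0, 1], [0.011, 0.024, 0.0007, 0, 0, 0, 1], [0.007, 0.025, 0.0007, 0, 0, 0, 1], [0.002, 0.026, 0.0007, 0, 0, 0, 1],
```

Emit:
carry_out --pt "0.025 0.008 0.0007 0 0 0 1" --pt "0.024 0.011 0.0007 0 0 0 1" --pt "0.021 0.015 0.0007 0 0 0 1" --pt "0.018 0.019 0.0007 0 0 0 1" --pt "0.015 0.022 0.0007 0 0 0 1" --pt "0.011 0.024 0.0007 0 0 0 1" --pt "0.007 0.025 0.0007 0 0 0 1" --pt "0.002 0.026 0.0007 0 0 0 1"

```text
t: 6.02
tool_pos: [0.6327, -0.1295, 0.1065]
tool_rot: [-180.0, 0.0, 7.8]
force: [-5.3, 1.3, 8.0]
grip_width: 0.164
grip_force: 58.9
```

```bash
python3 circ.py .5883 -.1353 .045 8 8
```

```text
az 7.5 r 0.0448 z 0.1065 yaw [-1.79979375e+02  2.71441762e-02  7.82892888e+00] F [-5.3  1.3  8. ] t 6.025
[-0.001, 0.021, 0.0006, 0, 0, 0, 1], [-0.004, 0.020, 0.0006, 0, 0, 0, 1], [-0.007, 0.020, 0.0006, 0, 0, 0, 1], [-0.010, 0.018, 0.0006, 0, 0, 0, 1], [-0.012, 0.017, 0.0006, 0, 0, 0, 1], [-0.015, 0.015, 0.0006, 0, 0, 0, 1], [-0.017, 0.013, 0.0006, 0, 0, 0, 1], [-0.018, 0.010, 0.0006, 0, 0, 0, 1],
```

Emit:
carry_out --pt "-0.001 0.021 0.0006 0 0 0 1" --pt "-0.004 0.02 0.0006 0 0 0 1" --pt "-0.007 0.02 0.0006 0 0 0 1" --pt "-0.01 0.018 0.0006 0 0 0 1" --pt "-0.012 0.017 0.0006 0 0 0 1" --pt "-0.015 0.015 0.0006 0 0 0 1" --pt "-0.017 0.013 0.0006 0 0 0 1" --pt "-0.018 0.01 0.0006 0 0 0 1"

```text
t: 7.02
tool_pos: [0.6135, -0.1717, 0.1052]
tool_rot: [-179.9, -0.0, 7.9]
force: [-1.9, 7.2, 6.0]
grip_width: 0.16
grip_force: 58.8
```

```bash
python3 circ.py .5883 -.1353 .045 8 5
```

```text
az -55.2 r 0.0443 z 0.1052 yaw [-1.79933478e+02 -3.94891330e-02  7.86779949e+00] F [-1.9  7.2  6. ] t 7.025
[-0.011, 0.008, 0.0004, 0, 0, 0, 1], [-0.012, 0.004, 0.0004, 0, 0, 0, 1], [-0.013, 0.003, 0.0004, 0, 0, 0, 1], [-0.013, 0.002, 0.0004, 0, 0, 0, 1], [-0.013, 0.001, 0.0004, 0, 0, 0, 1], [-0.013, -0.000, 0.0004, 0, 0, 0, 1], [-0.013, -0.001, 0.0004, 0, 0, 0, 1], [-0.013, -0.002, 0.0004, 0, 0, 0, 1],
```

Emit:
carry_out --pt "-0.011 0.006 0.0004 0 0 0 1" --pt "-0.012 0.004 0.0004 0 0 0 1" --pt "-0.013 0.003 0.0004 0 0 0 1" --pt "-0.013 0.002 0.0004 0 0 0 1" --pt "-0.013 0.001 0.0004 0 0 0 1" --pt "-0.013 0 0.0004 0 0 0 1"

```text
t: 7.78
tool_pos: [0.5929, -0.1796, 0.1049]
tool_rot: [-180.0, -0.2, 7.9]
force: [4.5, 5.6, 6.7]
grip_width: 0.163
grip_force: 58.8
```

```bash
python3 circ.py .5883 -.1353 .045 8 4
```

```text
az -84.1 r 0.0445 z 0.1049 yaw [-1.79977775e+02 -1.51576596e-01  7.87500172e+00] F [4.5 5.6 6.7] t 7.775
[-0.011, 0.001, 0.0003, 0, 0, 0, 1], [-0.010, -0.001, 0.0003, 0, 0, 0, 1], [-0.010, -0.002, 0.0003, 0, 0, 0, 1], [-0.010, -0.003, 0.0003, 0, 0, 0, 1], [-0.010, -0.004, 0.0003, 0, 0, 0, 1], [-0.010, -0.004, 0.0003, 0, 0, 0, 1], [-0.009, -0.005, 0.0003, 0, 0, 0, 1], [-0.009, -0.006, 0.0003, 0, 0, 0, 1],
```

Emit:
carry_out --pt "-0.01 -0.001 0.0003 0 0 0 1" --pt "-0.01 -0.002 0.0003 0 0 0 1"

```text
t: 8.02
tool_pos: [0.5871, -0.1798, 0.1049]
tool_rot: [180.0, -0.2, 7.9]
force: [4.7, 3.3, 7.4]
grip_width: 0.165
grip_force: 58.8
```

Emit:
carry_out --pt "-0.01 -0.003 0.0003 0 0 0 1" --pt "0 0 0 0 0 0 1"

```text
t: 8.28
tool_pos: [0.5839, -0.1796, 0.1048]
tool_rot: [180.0, -0.2, 7.8]
force: [3.2, 2.9, 6.9]
grip_width: 0.166
grip_force: 58.9
```

Emit:
carry_out --pt "-0.01 -0.003 0.0003 0 0 0 1" --pt "0 0 0 0 0 0 1"

```text
t: 8.52
tool_pos: [0.581, -0.1793, 0.1048]
tool_rot: [180.0, -0.2, 7.8]
force: [6.1, 1.4, 6.9]
grip_width: 0.16
grip_force: 58.9
```

Emit:
carry_out --pt "-0.01 -0.004 0.0003 0 0 0 1" --pt "0 0 0 0 0 0 1"

```text
t: 8.78
tool_pos: [0.578, -0.1787, 0.1048]
tool_rot: [179.9, -0.2, 7.8]
force: [5.2, 0.1, 7.4]
grip_width: 0.162
grip_force: 58.9
```

```bash
python3 - <<'E'
from h import *
import pickle
o=get_obs();print(o['tool_pos'],o['force'])
s=read_camera('scene');pickle.dump(s,open('scene2.pkl','wb'));save(s,'s2.png',(280,195,440,315),5)
E
```

```text
[ 0.57797162 -0.17871513  0.1047909 ] [5.20377727 0.07368669 7.41113215]
```

View pics/s2.png

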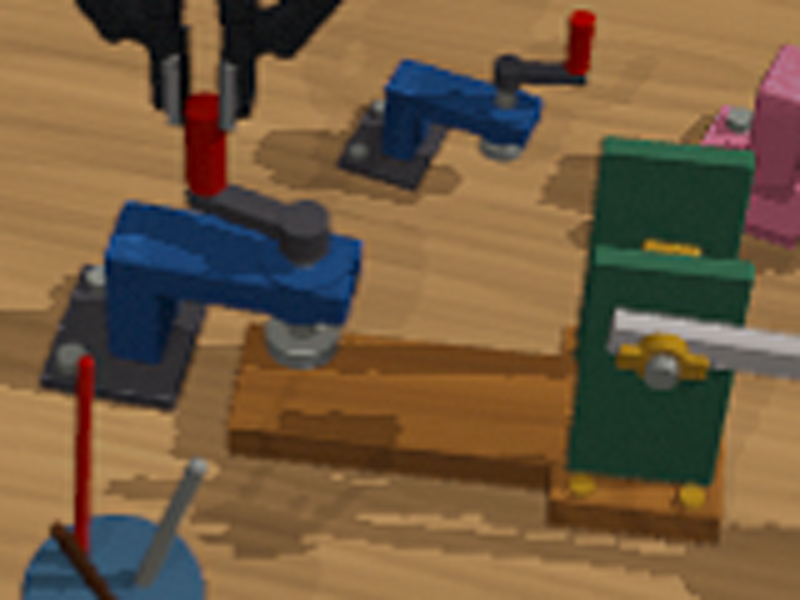

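```bash
python3 - <<'E'
from h import *
import pickle
s=pickle.load(open('scene2.pkl','rb'));o=get_obs();print(o['tool_rot'],o['joint_positions'])
p=o['tool_pos'];Y=R.from_euler('xyz',o['tool_rot'],degrees=True).apply([0,1,0])
f=lambda X:((proj(s,X)-[279.6,194.6])*5).round(0).tolist()
for dz in(0,.01,.019,.03,.04):print(dz,f([p+[0,0,dz],p+Y*.012+[0,0,dz],p-Y*.012+[0,0,dz]]))
hub=np.array([.5883,-.1353,0]);k=np.array([p[0],p[1],.0])
print('knob top,foot',f([k+[0,0,.138],k+[0,0,.094]]),'pad rim front bottom',f([[.6043,-.1353,.02],[.5883,-.1353,.02]]))
t=read_camera('top');pickle.dump(t,open('top2.pkl','wb'))
E
```

```text
[179.94389381  -0.20630226   7.83786048] [ 22.7431528   28.38562446 -11.06309463 100.21269487   6.6373685
  51.82258852 -73.27377612]
0 [[205.0, 161.0], [176.0, 158.0], [234.0, 164.0]]
0.01 [[204.0, 143.0], [175.0, 140.0], [234.0, 146.0]]
0.019 [[204.0, 127.0], [175.0, 124.0], [233.0, 130.0]]
0.03 [[204.0, 107.0], [174.0, 104.0], [233.0, 110.0]]
0.04 [[203.0, 89.0], [173.0, 86.0], [233.0, 92.0]]
knob top,foot [[203.0, 101.0], [205.0, 180.0]] pad rim front bottom [[288.0, 367.0], [298.0, 339.0]]
```

```bash
python3 - <<'E'
from h import *
import pickle
s=pickle.load(open('scene.pkl','rb'))
p=np.array([.23157,-.58013,.20318]);Y=R.from_euler('xyz',[-179.93,0,21.76],degrees=True).apply([0,1,0])
for dz in(0,.013,.019,.032):print(dz,((proj(s,[p+Y*.05+[0,0,dz],p-Y*.05+[0,0,dz]])-[149.6,34.6])*5).round(0).tolist())
s2=pickle.load(open('scene2.pkl','rb'))
a=cv2.resize(s['img'][35:115,150:260],None,fx=5,fy=5,interpolation=cv2.INTER_CUBIC)[...,::-1][:400]
b=cv2.resize(s2['img'][150:250,295:345],None,fx=5,fy=5,interpolation=cv2.INTER_CUBIC)[...,::-1][:400]
cv2.imwrite('pics/f.png',np.hstack([a,b]))
E
```

```text
0 [[208.0, 233.0], [401.0, 219.0]]
0.013 [[203.0, 210.0], [397.0, 196.0]]
0.019 [[201.0, 200.0], [396.0, 186.0]]
0.032 [[197.0, 176.0], [392.0, 162.0]]
```

View pics/f.png

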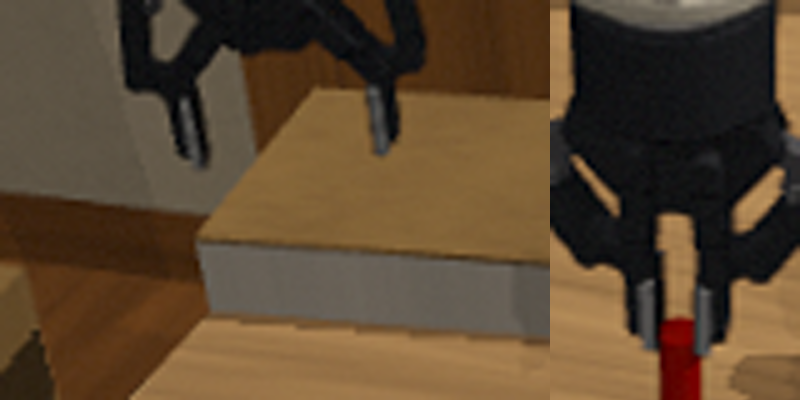

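The fingertips sit about 13 mm down the knob at crop (205,100–130), and the pad rim at (305,367) now lies on the foot. The visible fingertips are about 19 mm behind the reported TCP, so I'll allow for that at the bolt. I'll make one more small turn for certainty, then release.

Emit:
carry_out --pt "-0.008 -0.004 0.0002 0 0 0 1" --pt "0 0 0 0 0 0 1"

```text
t: 9.12
tool_pos: [0.5755, -0.1781, 0.1048]
tool_rot: [179.9, -0.2, 7.8]
force: [4.4, -0.2, 8.4]
grip_width: 0.165
grip_force: 58.9
```

```bash
cat > piv.py <<'E'
from fit import *
import sys
s=pickle.load(open('scene2.pkl','rb'));s0=pickle.load(open('scene.pkl','rb'))
# lamp arm: white pixels left of lamp in full scene image
for c,nm in((s0,'t0'),(s,'now')):
    i=c['img'].astype(int);m=(i.min(2)>95)&(i.max(2)-i.min(2)<40)
    pts=[]
    for u in range(425,495,5):
        v=np.where(m[245:285,u])[0]
        if len(v): pts.append((u,245+v.mean(),len(v)))
    P=np.array(pts)
    def g(q):
        L=np.array([W(p,(40,1000*d*np.cos(q[0]),115-1000*d*np.sin(q[0]))) for d in np.linspace(.03,.18,12)])
        e=proj(c,L);return np.interp(P[:,0],e[:,0],e[:,1])+q[1]*0-P[:,1]
    r=least_squares(g,[0.,0.],loss='soft_l1');print(nm,'pivot',r.x[0],'res',g(r.x).round(1),P[:,2])
E
python3 piv.py | tail -2
```

```text
t0 pivot -0.07727621495723724 res [ 0.9  1.   0.7  0.5  0.3  0.5  0.3  0.1  0.3  0.1 -1.2 -0.4 -0.1 -0.4] [5. 5. 4. 5. 4. 4. 5. 4. 4. 5. 5. 5. 5. 4.]
now pivot 0.06739377975463867 res [ 0.4 -0.9  0.7 -0.2  0.4  0.1  0.   0.5  0.1 -0.3 -0.1 -0.  -0.3 -0.1] [7. 6. 6. 5. 6. 5. 7. 6. 6. 6. 7. 7. 7. 6.]
```

Emit:
carry_out --pt "0 0 0 0 0 0 0" --pt "0 0 0 0 0 0 0" --pt "0 0 0 0 0 0 0" --pt "0 0 -0.07 0 0 0 0" --pt "0 0 -0.08 0 0 0 0" --pt "0 0 -0.08 0 0 0 0" --pt "0 0 -0.08 0 0 0 0"

```text
t: 10.0
tool_pos: [0.5736, -0.178, 0.197]
tool_rot: [-180.0, 0.0, 7.8]
force: [-0.0, 0.9, -0.2]
grip_width: 0.999
grip_force: 0.0
```

Emit:
carry_out --pt "0.032 -0.125 0 0 0 0 0" --pt "0.032 -0.125 0 0 0 0 0" --pt "0.032 -0.125 0 0 0 0 0" --pt "0.032 -0.125 0 0 0 0 0" --pt "0.033 -0.126 0 0 0 0 0" --pt "0 0 0 0 0 0 0" --pt "0 0 0 0 0 0 0"

```text
t: 10.88
tool_pos: [0.596, 0.014, 0.1962]
tool_rot: [180.0, 0.0, 7.8]
force: [-0.8, 0.2, 0.2]
grip_width: 1.003
grip_force: 0.0
```

```bash
python3 - <<'E'
from fit import *
o=get_obs();c=read_camera('wrist');s2=read_camera('scene');print(o['tool_pos'],o['tool_rot'],o['t'],o['force'])
pickle.dump((o,c),open('w2.pkl','wb'));pickle.dump(s2,open('scene2.pkl','wb'))
im=c['img'][...,::-1].copy()
for q in [(2,11,126),(22,11,126),(22,-11,126),(2,-11,126),(35,30,145),(35,-30,145),(25,30,145),(25,-30,145),(-25,30,145),(-25,-30,145),(-35,30,145),(-35,-30,145)]:
    u=proj(c,W(p,q),o)[0];print(q,u.round(0));cv2.circle(im,tuple(int(v) for v in u.round()),2,(255,0,255),-1)
cv2.imwrite('pics/w2.png',im)
E
python3 piv.py|tail -2
```

```text
knobtop (array([ 0.57033775, -0.17408195,  0.14547559]), [np.float64(0.00033767050184699233), np.float64(0.00033767050184705093)])
hubtop (array([ 0.58826815, -0.13392435,  0.10331751]), [np.float64(0.0004752176799737607), np.float64(0.0004752176799736998)])
bracket [0.58881649 0.01315036] 7.768868881058352
[[-0.7, -1.2], [0.1, -1.8], [-1.3, 0.1], [0.6, -0.5], [-0.4, -0.8], [0.1, -1.1], [-0.3, 0.5], [0.7, 0.2], [-0.5, -0.5], [1.1, -0.7], [-0.2, -1.6], [0.5, -1.6], [-0.2, -1.9], [0.7, -1.2], [-1.0, -0.5], [-0.3, 0.6]]
bolt [0.60070635 0.01477249 0.115     ]
basebolt [ 0.61753967 -0.22767313  0.01      ]
basebolt [ 0.56937864 -0.2301273   0.01      ]
arm end corners [[0.6043, -0.1112, 0.074], [0.5704, -0.1122, 0.074], [0.6092, -0.2128, 0.074], [0.574, -0.2136, 0.074]]
tongue end [[0.6413, -0.1529, 0.02], [0.5715, -0.1029, 0.02]] tongue exp [ 0.61179662 -0.15528928  0.02      ]
jar [ 0.78600033 -0.15077555  0.09      ] tin [ 0.68436446 -0.3455851   0.04      ]
[0.59598621 0.01395817 0.1962043 ] [1.79984103e+02 2.67090283e-02 7.79202559e+00] 10.875 [-0.7903878   0.17198169  0.19780845]
(2, 11, 126) [304. 249.]
(22, 11, 126) [303. 216.]
(22, -11, 126) [341. 216.]
(2, -11, 126) [341. 249.]
(35, 30, 145) [266. 200.]
(35, -30, 145) [378. 200.]
(25, 30, 145) [266. 218.]
(25, -30, 145) [378. 218.]
(-25, 30, 145) [269. 304.]
(-25, -30, 145) [375. 304.]
(-35, 30, 145) [270. 320.]
(-35, -30, 145) [374. 320.]
t0 pivot -0.07727621495723724 res [ 0.9  1.   0.7  0.5  0.3  0.5  0.3  0.1  0.3  0.1 -1.2 -0.4 -0.1 -0.4] [5. 5. 4. 5. 4. 4. 5. 4. 4. 5. 5. 5. 5. 4.]
now pivot 0.07487058639526367 res [ 1.   0.7  0.5  0.8  0.6 -0.1  0.7  0.5  0.2  0.   0.3 -1.  -0.6 -0.8] [4. 5. 5. 4. 4. 6. 5. 5. 5. 5. 4. 5. 6. 6.]
```

View pics/w2.png

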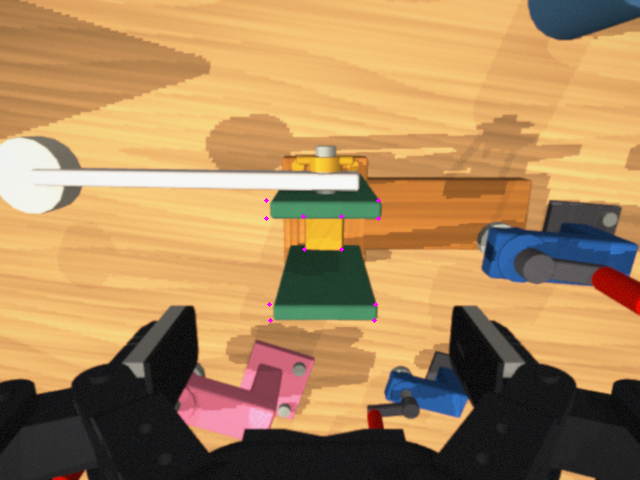

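Emit:
carry_out --pt "0 0 0 -0.144 0 0 0" --pt "0 0 0 0 0 0 0"

```text
t: 11.22
tool_pos: [0.5959, 0.0159, 0.1964]
tool_rot: [173.5, 0.0, 7.9]
force: [1.5, -0.3, 0.2]
grip_width: 1.002
grip_force: 0.0
```

```bash
python3 go.py .5981 .0104 .16 173.5 0 7.8;python3 go.py .5981 .0104 .088 173.5 0 7.8; python3 -c "
from h import *
R0=R.from_euler('xyz',get_obs()['tool_rot'],degrees=True).as_matrix();print(R0[:,2])"
```

```text
tool [0.5959 0.0159 0.1964] [1.7351e+02 1.0000e-02 7.9400e+00] t 11.22 F [ 1.5 -0.3  0.2]
shift [0.0048 0.0053 0.1226] turn [-0.0002 -0.0002  0.0031]
tool [0.5959 0.0159 0.1964] [1.7351e+02 1.0000e-02 7.9400e+00] t 11.22 F [ 1.5 -0.3  0.2]
shift [ 0.0048 -0.0219  0.3611] turn [-0.0002 -0.0002  0.0031]
[ 0.01549276 -0.11195253 -0.99359278]
```

Emit:
carry_out --pt "0.005 -0.022 0.05 0 0 0 0" --pt "0 0 0.07 0 0 0 0" --pt "0 0 0.07 0 0 0 0" --pt "0 0 0.06 0 0 0 0" --pt "0 0 0.05 0 0 0 0"

```text
t: 11.85
tool_pos: [0.5979, 0.0107, 0.1048]
tool_rot: [173.6, 0.0, 7.8]
force: [-0.7, 0.4, -0.2]
grip_width: 0.998
grip_force: 0.0
```

Emit:
carry_out --pt "0 0 0.03 0 0 0 0" --pt "0 0 0.03 0 0 0 0" --pt "0 0 0 0 0 0 0"

```text
t: 12.22
tool_pos: [0.5982, 0.0092, 0.0879]
tool_rot: [173.5, 0.0, 7.8]
force: [-0.2, 0.0, 0.4]
grip_width: 1.001
grip_force: 0.0
```

```bash
python3 go.py .5981 .0104 .088 173.5 0 7.8; python3 - <<'E'
from h import *
o=get_obs();c=read_camera('scene');w=read_camera('wrist')
a=cv2.resize(c['img'][165:265,370:450],None,fx=5,fy=5,interpolation=cv2.INTER_CUBIC)
b=w['img'][90:390,160:480]
b=cv2.resize(b,(400,375));b=np.vstack([b,np.zeros((125,400,3),np.uint8)])
cv2.imwrite('pics/g.png',np.hstack([a,b])[...,::-1])
E
```

```text
tool [0.5982 0.0092 0.0879] [1.7353e+02 4.0000e-02 7.8100e+00] t 12.22 F [-0.2  0.   0.4]
shift [ 0.0003 -0.004  -0.0009] turn [-0.0006  0.0008  0.0002]
```

View pics/g.png

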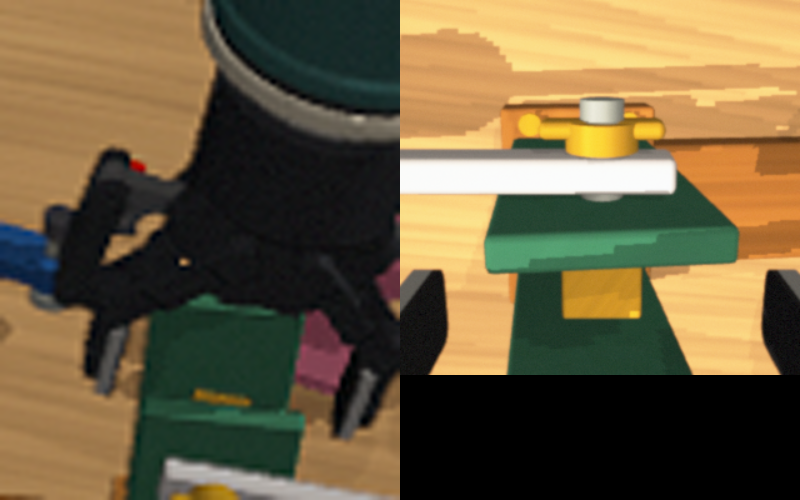

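```bash
python3 - <<'E'
from h import *
o=get_obs();c=read_camera('scene')
M=R.from_euler('xyz',o['tool_rot'],degrees=True).as_matrix()
for xo in(-.011,0,.011):
  for dz in(.019,.036):
    print(xo,dz,((proj(c,[o['tool_pos']+M@[xo,sy*.046,-dz] for sy in(1,-1)])-[369.6,164.6])*5).round(0).tolist())
E
```

```text
-0.011 0.019 [[94.0, 394.0], [325.0, 436.0]]
-0.011 0.036 [[103.0, 364.0], [337.0, 407.0]]
0 0.019 [[92.0, 414.0], [325.0, 457.0]]
0 0.036 [[101.0, 384.0], [337.0, 428.0]]
0.011 0.019 [[90.0, 435.0], [325.0, 478.0]]
0.011 0.036 [[99.0, 405.0], [337.0, 449.0]]
```

```bash
python3 - <<'E'
from h import *
o=get_obs();c=read_camera('scene');w=read_camera('wrist')
M=R.from_euler('xyz',o['tool_rot'],degrees=True).as_matrix()
for d in(.07,.08,.09,.1,.11):
    print(d,((proj(c,[o['tool_pos']+M@[x,0,-d] for x in(.0,.038,.0425)])-[369.6,164.6])*5).round(0).tolist())
T=np.array(w['tool_from_camera']);print(T.round(4))
for d in(0,.01,.02,.03,.043):
  print(d,[ (lambda q:(cv2.projectPoints(q[None,:3],np.zeros(3),np.zeros(3),*K(w))[0].ravel().round(0)))(np.linalg.inv(T)@[x,y,-d,1]) for x in(-.011,.011) for y in(.0425,-.0425)])
i=c['img'];crop=cv2.resize(i[165:265,370:450],None,fx=5,fy=5)
print([crop[y,255].tolist() for y in range(200,330,10)])
E
```

```text
0.07 [[240.0, 344.0], [237.0, 418.0], [237.0, 427.0]]
0.08 [[246.0, 326.0], [243.0, 399.0], [243.0, 408.0]]
0.09 [[252.0, 307.0], [250.0, 380.0], [250.0, 389.0]]
0.1 [[259.0, 287.0], [257.0, 361.0], [256.0, 370.0]]
0.11 [[265.0, 268.0], [264.0, 341.0], [263.0, 350.0]]
[[-2.000e-04 -9.636e-01 -2.673e-01  6.750e-02]
 [ 1.000e+00 -4.000e-04  6.000e-04  5.000e-04]
 [-6.000e-04 -2.673e-01  9.636e-01 -1.707e-01]
 [ 0.000e+00  0.000e+00  0.000e+00  1.000e+00]]
0 [array([419., 308.]), array([225., 308.]), array([422., 260.]), array([222., 260.])]
0.01 [array([424., 318.]), array([220., 318.]), array([428., 268.]), array([216., 268.])]
0.02 [array([430., 330.]), array([214., 330.]), array([434., 277.]), array([210., 277.])]
0.03 [array([437., 342.]), array([207., 342.]), array([441., 287.]), array([202., 287.])]
0.043 [array([447., 362.]), array([197., 362.]), array([452., 302.]), array([191., 302.])]
[[17, 17, 18], [16, 18, 19], [18, 19, 20], [16, 16, 18], [19, 20, 21], [19, 20, 21], [18, 18, 18], [15, 17, 16], [18, 18, 18], [19, 18, 20], [18, 18, 19], [43, 83, 60], [26, 51, 36]]
```

Both the scene and wrist views agree that the fingertips sit 30 mm (shut) to 43 mm (open) behind the reported TCP. The tips are seen at crop (105,390) and (348,435), and in the wrist picture at (197,307) and (452,307). The gripper therefore has to go 18 mm deeper, and the body still clears the cheeks.

Emit:
carry_out --pt "0 -0.004 0.02 0 0 0 0" --pt "0 0 0.02 0 0 0 0" --pt "0 0 0.019 0 0 0 0" --pt "0 0 0 0 0 0 0"

```text
t: 12.98
tool_pos: [0.5981, 0.0083, 0.07]
tool_rot: [173.5, 0.1, 7.8]
force: [-0.2, 1.1, 0.8]
grip_width: 1.001
grip_force: 0.0
```

Emit:
carry_out --pt "0 0 0 0 0 0 0.5" --pt "0 0 0 0 0 0 0.5" --pt "0 0 0 0 0 0 0.6" --pt "0 0 0 0 0 0 0.65"

```text
t: 13.48
tool_pos: [0.5985, 0.0085, 0.0707]
tool_rot: [173.5, -0.0, 7.8]
force: [0.2, -0.5, 0.2]
grip_width: 0.351
grip_force: 0.0
```

```bash
python3 - <<'E'
from h import *
import pickle
o=get_obs();w=read_camera('wrist');c=read_camera('scene');pickle.dump(c,open('scene2.pkl','wb'))
print(o['tool_pos'],o['force'],o['t'],o['grip_width'])
save(w,'w3.png',(160,60,480,360),2)
E
python3 piv.py|tail -1
```

```text
[0.59850639 0.0084545  0.07066415] [ 0.16145921 -0.5037908   0.21839117] 13.475 0.35147104041427923
now pivot 0.13773822784423828 res [ 0.3 -1.2  0.2  0.1  0.1  0.5  0.1 -0.3  0.3  0.7 -0.3 -0.3  0.  -0.3] [8. 7. 7. 7. 7. 6. 7. 8. 7. 6. 8. 8. 7. 8.]
```

View pics/w3.png

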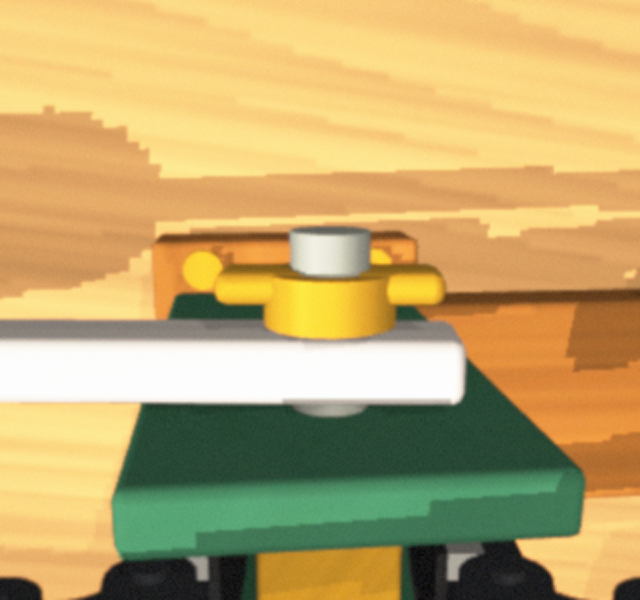

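The fingers straddle the brass head: it spans crop columns 257–402 and the fingers are at 245 and 412, so it is well centred. Closing now.

Emit:
carry_out --pt "0 0 0 0 0 0 1" --pt "0 0 0 0 0 0 1" --pt "0 0 0 0 0 0 1" --pt "0 0 0 0 0 0 1" --pt "0 0 0 0 0 0 1" --pt "0 0 0 0 0 0 1"

```text
t: 14.32
tool_pos: [0.5986, 0.0082, 0.0708]
tool_rot: [173.5, -0.0, 7.8]
force: [-1.6, -1.7, 5.8]
grip_width: 0.248
grip_force: 58.8
```

```bash
python3 - <<'E'
from h import *
import pickle
o=get_obs();c=read_camera('scene');pickle.dump(c,open('scene2.pkl','wb'));print(o['tool_pos'],o['force'],o['torque'],o['t'],o['grip_width'])
E
python3 piv.py|tail -1
```

```text
[0.59857422 0.00824996 0.0707948 ] [-1.59675043 -1.69772946  5.79271193] [-0.32856925  0.36396922 -0.05645638] 14.325 0.24809434264222296
now pivot 0.1352071762084961 res [-0.3 -1.2 -0.4  0.8  0.5 -0.4 -0.1  1.5  0.2 -0.4 -0.1 -0.4 -0.4  0.8] [9. 7. 8. 6. 6. 8. 7. 5. 7. 8. 7. 8. 8. 6.]
```

Emit:
carry_out --pt "0 0 0 0 0 0 1" --pt "0 0 0 0 0 0 1" --pt "0 0 0 0 0 0 1" --pt "0 0 0 0 0 0 1" --pt "0 0 0 0 0 0 1" --pt "0 0 0 0 0 0 1" --pt "0 0 0 0 0 0 1" --pt "0 0 0 0 0 0 1"

```text
t: 15.38
tool_pos: [0.5986, 0.0083, 0.0708]
tool_rot: [173.5, -0.0, 7.8]
force: [-2.4, -0.6, 5.6]
grip_width: 0.25
grip_force: 58.8
```

Emit:
carry_out --pt "0 0 0 0 0 0 1" --pt "0 0 0 0 0 0 1" --pt "0 0 0 0 0 0 1" --pt "0 0 0 0 0 0 1" --pt "0 0 0 0 0 0 1" --pt "0 0 0 0 0 0 1" --pt "0 0 0 0 0 0 1" --pt "0 0 0 0 0 0 1"

```text
t: 16.38
tool_pos: [0.5985, 0.0082, 0.0708]
tool_rot: [173.5, -0.0, 7.8]
force: [-3.0, -1.8, 6.5]
grip_width: 0.246
grip_force: 58.8
```

```bash
python3 - <<'E'
from h import *
import pickle
o=get_obs();c=read_camera('scene');
a=pickle.load(open('scene2.pkl','rb'));print('lamp diff',np.abs(a['img'][240:300,420:540].astype(int)-c['img'][240:300,420:540]).mean())
pickle.dump(c,open('scene2.pkl','wb'));print(o['tool_pos'],o['force'],o['torque'],o['t'],o['grip_width'])
save(c,'s4.png',(220,150,540,370),2.4)
E
python3 piv.py|tail -1
```

```text
lamp diff 0.7174074074074074
[0.59854615 0.00823237 0.07080766] [-3.04157298 -1.78842841  6.45237838] [-0.38332406  0.37227192 -0.03843275] 16.375 0.24640153361815373
now pivot 0.13251066207885742 res [-0.3 -1.3 -0.5 -0.   0.4  0.4 -0.2  0.7  0.1  1.4 -0.5 -0.5 -0.1  0. ] [9. 7. 8. 7. 6. 6. 7. 6. 7. 5. 8. 8. 7. 7.]
```

View pics/s4.png

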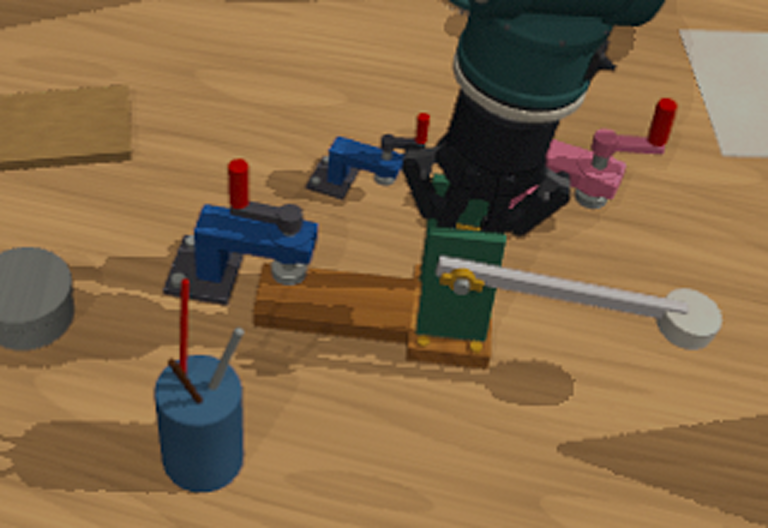

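The lamp arm at (440–690, 265–305) has held still for two seconds, with the pivot steady at about 0.133. The clamp pad at (290,272) rests on the foot, and the bystanders are where they were. Handing in.

```bash
python3 -c "
from station import sign_off
print(sign_off())"
```

```text
the job is handed in; nothing more can be done
None
```

I wound the clamp's crank down tight onto the lamp bracket's foot, and the gripper is still holding the brass bolt head with the lamp arm standing still; the job was handed in at about 16.4 s. The tightness is judged from the crank angle (about 10.1 rad by my estimate, with tight at 9.8) and from the pad seen on the foot, because the turning force barely rose.

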